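# Slide the wide nut jar home along the bamboo rail

## Robot

A 7-joint arm with a two-finger parallel gripper is mounted at the origin on the work surface. World frame = base frame: x ahead of the robot, y to its left, z up, the work surface at z = 0. Lengths are in m, angles in rad, forces in N, time in s.
With the tool pointing down it reaches from about 0.4 to 0.85 m from the base axis. Payload 10.4 kg.
Tool frame: the origin (TCP) lies midway between the tips of the shut fingers; the grasp point (between the pads) lies 19 mm behind it; z points along the fingers, y is the direction in which the jaws open and shut (so a half turn about z gives the same grasp; the last joint's range is limited). The gripper opens to 85 mm and grips with 20 to 120 N. Pads are 22 mm wide; open, the fingers measure 114 mm over their backs; the gripper's body (76 mm by 85 mm) begins 54 mm behind the grasp point. The pads swing forward as they close: fully open they stand 13 mm farther back than shut.
Start: joints at [-1.197, 0.332, -0.065, 1.46, 0.022, 1.35, -0.088], TCP at [0.242, 0.576, 0.231] pointing down, gripper open.
Joint ranges: [-2.6, 2.6], [-0.5, 2.12], [-1.47, 1.34], [0.16, 2.42], [-1.27, 4.41], [0.06, 2.06], [-2.6, 2.6]. Speed limits (rad/s): [2.22, 2.22, 2.79, 2.79, 3.14, 3.14, 3.14].

## Interface

Orientations are given as a unit quaternion [x, y, z, w].
In Python, from workcell import get_obs, camera, calibration, hand_in gives the robot as it stands.
- The arm moves only by the shell command python3 -m handwheel 'ROWS' [FORCE]. ROWS is JSON, a list of rows, each an object with "jaw": the finger opening in mm, from 0 to 85.4; "delta_pos": the shift along the tool's x, y, z scaled (see below), a list of three; "turn": the turn about the tool's z scaled (see below). In form: [{"jaw": jaw, "delta_pos": [tx, ty, tz], "turn": turn}, ...]. A call has 1 to 10 rows; each row is the pose to reach, as a shift and turn from the pose commanded when the call began, along the tool's axes at that moment, turning the shorter way round; what a row does not reach only later rows make up. The controller multiplies each number of a shift by 1 m and each number of a turn by pi rad. A row lasts 1/12 s, in which the tool goes at most 41.7 mm and 7.16 degrees, less where a joint would pass 70% of its speed; a pose out of reach is approached as far as the arm can. A call with a number of a shift or a turn outside -1 to 1 is refused whole. A call with a gripper value outside its range is refused whole. The fingers move at their own pace and stop on an object; FORCE is the grip in N (left out, the last holds). Time passes only in rows, so rows that repeat a pose let the fingers close. It gives the time, the measured TCP pose, the force and the opening at its end, in the units of the state.
- get_obs(): the state, without advancing time (a new reading comes with each control period).
- camera(name): name is "scene" or "side" or "wrist"; returns the picture (400x640x3 uint8, red, green, blue); there is no depth.
- calibration(name): a dict with "mtx" (3x3 intrinsics, pixels), "dist_coeffs" ([k1, k2, p1, p2, k3] as OpenCV has them; the pictures are not rectified), "rvec" (rotation vector, rad) and "tvec" (3), from world to camera coordinates, as OpenCV has them. Camera axes: x right, y down, z forward; pixel columns grow to the right and rows downward; lengths in m; the calibration is good to about 2 mm. A picture is of the moment at which its call begins: read the wrist's pose just before it. calibration takes no time and is no camera call; for the wrist camera it gives the pose at the moment of the call.
- hand_in(): hands the job in, once; it reports no verdict.
The state is a dict: "clock": time; "joint_pos": joint angles; "joint_velocities": joint speeds; "tau": joint torques, N m; "position": TCP position; "ee_rot": TCP orientation; "ft_force": force on the tool from outside, world axes, zero at the start; "torque": the same for the moment, N m; "grip_width": opening from 0.0 (shut) to 1.0 (fully open).
Only numpy, scipy, OpenCV 4.12 (cv2) and the standard library are available. Lean on these libraries where they do the work, as an engineer would, in place of code of your own. Each camera call takes 0.05 s, during which the arm holds its last target.

## Task

Slide the wide glass jar along the bamboo rail until it meets the bamboo end block, so that it stands in the corner between rail and block. Push it on the worktop and keep it close against the rail all the way, without lifting or tipping it, and leave the turquoise tubs at the other end where they are.

Things in the scene. Friction and masses are not known exactly. Their poses are not given: they have to be found in the camera images.
- jar: Wide, low glass jar of nuts, upright cylinder 88 mm across, 70 mm tall with its flat cork lid, about 0.4 kg, too wide to grip; slides on its base when pushed low. Loose, near the rail's middle, its side 1 to 4 mm from the rail's robot-side face. Origin: centre of underside, z up, yaw has no meaning. (The narrower, taller jar, 56 mm across, beyond the rail has no part in this.)
- rail: Straight bamboo rail fixed to the worktop, 444 mm long, 12 mm thick, 40 mm high, running left-right within 20 degrees. Origin: centre of underside; y along its length, x across it, away from the robot. Jar, block and tubs are on its robot side (-x): that face is at x = -6 mm, so the touching jar's centre is at x = -50 mm.
- block: Bamboo end block fixed at the left or right end of the rail, square to and flush with its robot-side face: 88 mm deep across the rail (its x), 24 mm thick along it (its y), 40 mm high. Origin: centre of underside, at x = -50 mm, y = +210 or -210 mm in the rail's frame. The jar at home has its centre 56 mm from this origin, along the rail towards its middle.
- tubs: Nested pair of turquoise round snack tubs, 72 mm across, 52 mm tall, 0.12 kg, loose, at the other end of the rail from the block (x = -50 mm, 210 mm from the rail's middle). Origin: centre of underside, z up. Not to be moved.

How it is judged:
By the outcome, as a careful person would: the job done as asked, in the order asked, and still so for the second after the job is handed in, with the robot touching nothing.
It also fails if it takes over 35 s, if anything falls off the work surface, if the arm or the gripper's body presses on something with over 40 N, if the wrist force passes 120 N, or if a joint passes its speed limit or range.

## Working session

There is one attempt and no reset: what is moved stays moved. The work goes in short steps, Python scripts to look and compute and a shell command to move; the robot and the scene stay as the last step left them, time stands still between calls to the robot, and variables do not carry over. Pictures are saved under pics/ and viewed, and the job is handed in when it is done.

```bash
mkdir -p pics
python3 - <<'E'
from workcell import get_obs,camera,calibration
import cv2
for n in("scene","side"):
    cv2.imwrite(f"pics/{n}0.png",cv2.cvtColor(camera(n),cv2.COLOR_RGB2BGR))
    c=calibration(n);print(c)
print(get_obs())
E
```

```text
{'mtx': array([[479.10248875,   0.        , 314.8128296 ],
       [  0.        , 479.10248875, 198.35663587],
       [  0.        ,   0.        ,   1.        ]]), 'dist_coeffs': array([0.01817578, 0.        , 0.        , 0.        , 0.        ]), 'rvec': array([ 1.24336408,  2.08440448, -1.06264179]), 'tvec': array([ 0.26285709, -0.25180203,  1.36690635])}
{'mtx': array([[509.68605354,   0.        , 315.64192563],
       [  0.        , 509.68605354, 197.13441099],
       [  0.        ,   0.        ,   1.        ]]), 'dist_coeffs': array([-0.06373245,  0.        ,  0.        ,  0.        ,  0.        ]), 'rvec': array([ 2.14640854, -0.23691324,  0.13756705]), 'tvec': array([-0.55069071,  0.1108665 ,  0.73750093])}
{'clock': 0.1, 'joint_pos': array([-1.19658247,  0.33279608, -0.06472822,  1.46084663,  0.02159578,
        1.34992391, -0.08851371]), 'joint_velocities': array([-1.23716246e-03, -2.82733071e-03, -1.45031839e-03, -2.29548418e-03,
        1.43528983e-03, -4.19512924e-05,  1.16462597e-03]), 'tau': array([ 2.40104746e-03, -6.26744413e+01,  4.98221791e-02, -3.92431891e+01,
        1.63277343e-02,  7.00907054e-03, -3.92964893e-06]), 'position': array([0.24140602, 0.57612766, 0.23060854]), 'ee_rot': array([ 1.97092514e-01,  9.80384686e-01, -6.30836140e-04, -1.03636226e-04]), 'ft_force': array([ 0.19264104, -0.60446417, -0.41173221]), 'torque': array([-0.03385428,  0.00809226,  0.00105076]), 'grip_width': 0.9992600329173703}
```

View pics/scene0.png

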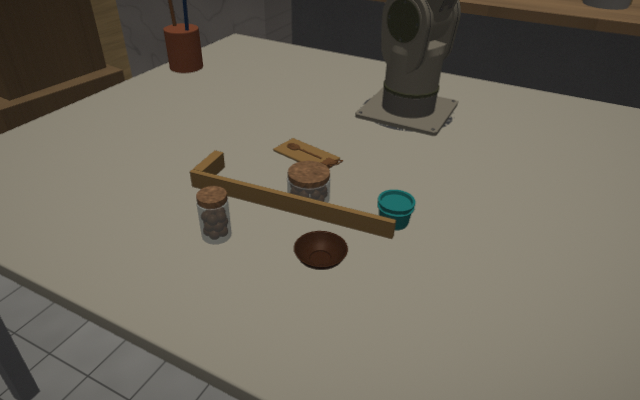

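View pics/side0.png

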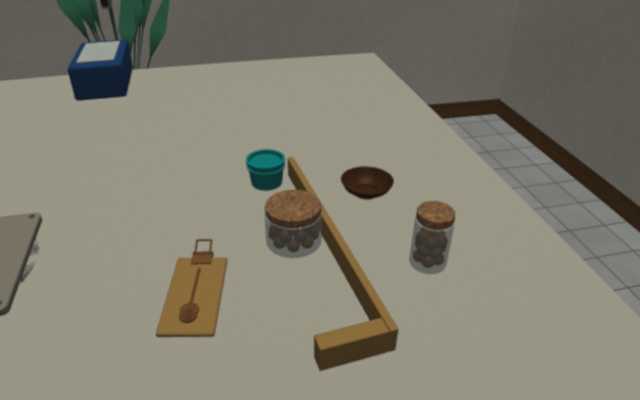

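The scene picture shows the rail from (192,178) to (390,228), the block at (208,163), the jar at (309,185) and the tubs at (396,208). The side picture shows the block at (355,340), the jar at (293,222) and the tubs at (266,168). Next I'll mask by colour and cast rays.

```bash
cat > h.py <<'E'
import numpy as np,cv2
from workcell import calibration
def ray(n,uv):
    c=calibration(n);R=cv2.Rodrigues(c['rvec'])[0];t=c['tvec']
    p=cv2.undistortPoints(np.array(uv,float).reshape(-1,1,2),c['mtx'],c['dist_coeffs'])[:,0]
    d=np.c_[p,np.ones(len(p))]@R
    return -R.T@t,d
def onz(n,uv,z):
    o,d=ray(n,uv);return o+d*((z-o[2])/d[:,2])[:,None]
def proj(n,P):
    c=calibration(n);return cv2.projectPoints(np.array(P,float).reshape(-1,3),c['rvec'],c['tvec'],c['mtx'],c['dist_coeffs'])[0][:,0]
E
python3 - <<'E'
from h import *
for n in("scene","side"):
    im=cv2.imread(f"pics/{n}0.png");hsv=cv2.cvtColor(im,cv2.COLOR_BGR2HSV)
    print(n,'cam',ray(n,[[320,200]])[0], proj(n,[[0.242,.576,.23],[0,0,0]]))
    q={'scene':[(300,197),(300,203),(208,160),(210,168),(310,172),(396,200)],'side':[(350,255),(345,262),(355,330),(350,352),(293,205),(266,158)]}[n]
    for u,v in q: print((u,v),hsv[v,u])
c=cv2.imread("pics/side0.png")[140:380,220:480];cv2.imwrite("pics/sidec.png",cv2.resize(c,None,fx=2.4,fy=2.4,interpolation=2))
c=cv2.imread("pics/scene0.png")[140:260,180:420];cv2.imwrite("pics/scenec.png",cv2.resize(c,None,fx=3.3,fy=3.3,interpolation=2))
E
```

```text
scene cam [1.24203148 0.34724374 0.58112878] [[695.70529274 109.86206955]
 [407.06333903 109.98593409]]
(300, 197) [ 18 141 127]
(300, 203) [ 16 124  66]
(208, 160) [ 17 139 127]
(210, 168) [ 18 130  57]
(310, 172) [ 14 123 110]
(396, 200) [ 88 180 106]
side cam [ 0.41039168 -0.66103044  0.5040602 ] [[119.41006498  10.12154632]
 [-50.86785773 270.92112656]]
(350, 255) [ 18 144 138]
(345, 262) [ 19 145  60]
(355, 330) [ 18 144 138]
(350, 352) [ 19 142  61]
(293, 205) [ 15 127 129]
(266, 158) [ 89 225 118]
```

View pics/sidec.png

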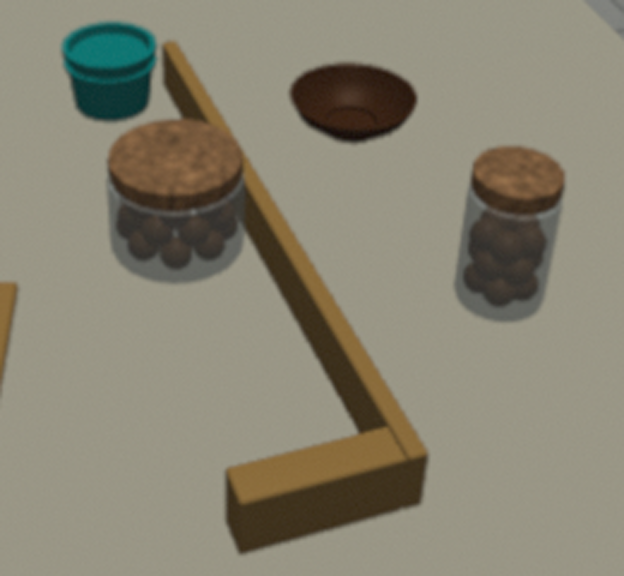

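View pics/scenec.png

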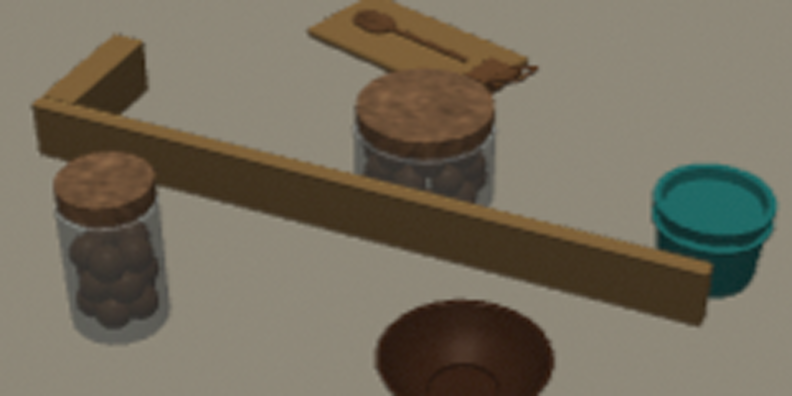

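```bash
cat > m.py <<'E'
from h import *
def meas(n,im):
    hsv=cv2.cvtColor(im,cv2.COLOR_BGR2HSV)
    H,S,V=[hsv[...,i].astype(int) for i in range(3)]
    box={'scene':(160,240,180,400),'side':(150,370,260,420)}[n]
    roi=np.zeros(H.shape,bool);roi[box[0]:box[1],box[2]:box[3]]=1
    b=((H>=16)&(H<=21)&(S>115)&(V>95)&roi).astype(np.uint8)
    return b,H,S,V
E
python3 - <<'E'
from m import *
for n in("scene","side"):
    im=cv2.imread(f"pics/{n}0.png");b,H,S,V=meas(n,im)
    k,l,st,ce=cv2.connectedComponentsWithStats(b)
    for i in range(1,k):
        if st[i,4]>60:
            ys,xs=np.where(l==i);P=onz(n,np.c_[xs,ys],.04)[:,:2]
            print(n,st[i],cv2.minAreaRect(P.astype(np.float32)))
    # lid
    m=((H>=10)&(H<=17)&(S>90)&(V>80)).astype(np.uint8)
    o=im.copy();o[b>0]=(0,0,255);o[m>0]=(255,0,0);cv2.imwrite(f"pics/{n}_m.png",o)
E
```

```text
scene [190 160 205  63 833] ((0.5542121529579163, -0.06029161810874939), (0.05962863564491272, 0.439786434173584), 5.648892402648926)
side [289 158  27  39 226] ((0.5575772523880005, 0.09182882308959961), (0.012790309265255928, 0.13678908348083496), 5.491561412811279)
side [ 315  205   82  145 2071] ((0.5391530394554138, -0.14536604285240173), (0.09821450710296631, 0.27587515115737915), 5.595439910888672)
```

View pics/side_m.png

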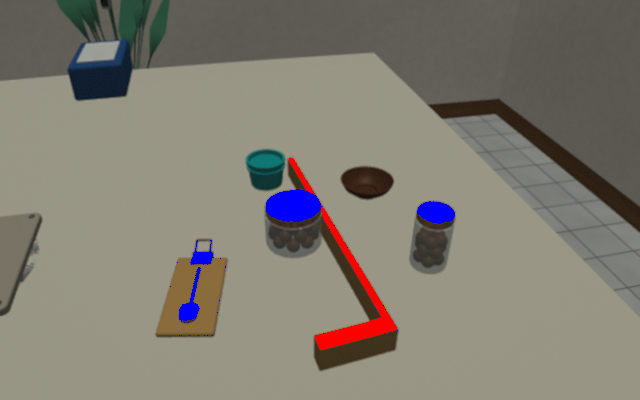

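View pics/scene_m.png

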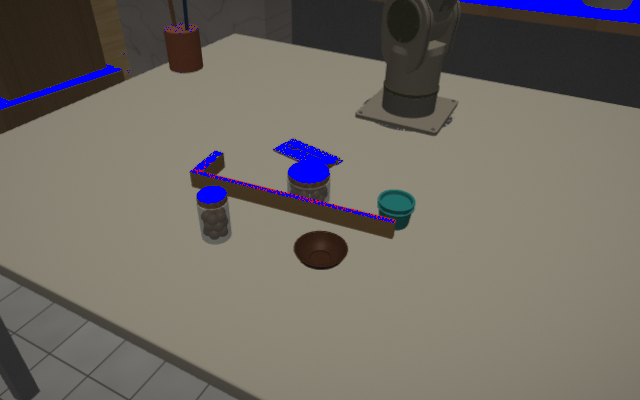

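Run:
```python
from m import *
a=np.deg2rad(5.57);ex=np.array([np.cos(a),np.sin(a)]);ey=np.array([-ex[1],ex[0]])
for n in("side","scene"):
    im=cv2.imread(f"pics/{n}0.png");b,H,S,V=meas(n,im)
    if n=="scene":
        b=((H>=14)&(H<=21)&(S>115)&(V>95)).astype(np.uint8); b[:,:188]=0;b[:,395:]=0;b[:150]=0;b[:180,230:]=0;b[:192,285:335]=0
    ys,xs=np.where(b);P=onz(n,np.c_[xs,ys],.04)[:,:2];q=np.c_[P@ex,P@ey]
    far=q[q[:,1]>q[:,1].min()+.05]
    print(n,'rail slope',np.polyfit(far[:,1],far[:,0],1),'x',np.percentile(far[:,0],[1,50,99]),'y',q[:,1].min(),q[:,1].max(),'blk xmin',q[:,0].min(), 'blk y', q[q[:,0]<np.median(far[:,0])-.03][:,1].min(),q[q[:,0]<np.median(far[:,0])-.03][:,1].max())
    m=((H>=8)&(H<=18)&(S>90)&(V>80)).astype(np.uint8)
    u={'side':(255,330,185,222),'scene':(285,335,163,190)}[n]
    z=np.zeros_like(m);z[u[2]:u[3],u[0]:u[1]]=1;m&=z
    k,l,st,ce=cv2.connectedComponentsWithStats(m);i=1+st[1:,4].argmax()
    c=max(cv2.findContours((l==i).astype(np.uint8),0,1)[0],key=len)[:,0]
    J=onz(n,c,.07)[:,:2];(cc,r)=cv2.minEnclosingCircle(J.astype(np.float32));cc=np.array(cc)
    print('jar',cc,2*r,'rail',cc@ex,cc@ey, np.ptp(J,0), (J.max(0)+J.min(0))/2)
    t=((H>80)&(H<97)&(S>120)&(V>40)).astype(np.uint8);t[:130]=0;t[230:]=0
    c=max(cv2.findContours(t,0,1)[0],key=cv2.contourArea)[:,0]
    T=onz(n,c,.052)[:,:2];print('tub xr',T.min(0),T.max(0))
    e=cv2.fitEllipse(c[c[:,1]<c[:,1].min()+18]);print(e,onz(n,[e[0]],.052))
```

```text
side rail slope [-0.00866789  0.56444858] x [0.53515511 0.56587096 0.57137618] y -0.3349662825334486 0.10567171772090325 blk xmin 0.47344443692946003 blk y -0.3349662825334486 -0.003888378649931178
jar [ 0.53524095 -0.03938332] 0.11328347772359848 rail 0.528891116742505 -0.09114880701089567 [0.08743457 0.10319116] [ 0.52261313 -0.03650804]
tub xr [0.46822943 0.04514635] [0.53763239 0.1796493 ]
((265.24554443359375, 161.09161376953125), (22.843395233154297, 38.5974235534668), 87.56733703613281) [[0.50262627 0.13636195 0.052     ]]
scene rail slope [-0.15885856  0.56889656] x [0.56418177 0.57276457 0.65340329] y -0.3338099895699858 0.10612931496968013 blk xmin 0.47794969581204216 blk y -0.3338099895699858 -0.3116960620496474
jar [ 0.51509935 -0.0331281 ] 0.10165880620479584 rail 0.5094517591423459 -0.08296814517835896 [0.09429861 0.08127631] [ 0.51858808 -0.03631613]
tub xr [0.47141501 0.11079527] [0.5882635  0.18662559]
((395.7901611328125, 201.95494079589844), (24.499847412109375, 36.648773193359375), 96.05757141113281) [[0.51372854 0.14679304 0.052     ]]
```

Run:
```python
from h import *
from workcell import get_obs
from scipy.spatial.transform import Rotation as R
a=np.deg2rad(5.57);ex=np.array([np.cos(a),np.sin(a)]);ey=np.array([-ex[1],ex[0]])
# lid extreme cols/rows from clean sides, tubs, board corners
B=onz('side',[[227,258],[214,333],[160,333],[203,240]],.012)[:,:2];print('board rail frame',np.c_[B@ex,B@ey])
# jar base & lid tops: two view triangulation of lid centre by eye from crops
for n,uv in(('side',(293.5,206.5)),('scene',(309,172.5))): 
    p=onz(n,[uv],.07)[0,:2];print(n,'lid',p,p@ex,p@ey)
for n,uv in(('side',(266,160)),('scene',(396,202))): 
    p=onz(n,[uv],.052)[0,:2];print(n,'tub',p,p@ex,p@ey)
o=get_obs();M=R.from_quat(o['ee_rot']).as_matrix();print(M)
j=.5135*ex-.0866*ey
for nm,p in(('start',j-.019*ex+.077*ey),('contact',j-.019*ex+.0517*ey)):
    print(nm,p,M.T@(np.r_[p,.231]-o['position']))
print('d angle',-84.43+20,'tool x ang',np.degrees(np.arctan2(M[1,0],M[0,0])))
```

```text
board rail frame [[ 0.40551354 -0.10943398]
 [ 0.36401674 -0.24757575]
 [ 0.2992954  -0.22734358]
 [ 0.37763632 -0.05557311]]
side lid [ 0.52085013 -0.04116275] 0.5143955290264863 -0.09152304136268154
scene lid [ 0.52790854 -0.03295114] 0.5222176481369067 -0.08403530251415912
side tub [0.50451819 0.14003371] 0.5157279616260787 0.09040308311629382
scene tub [0.51367227 0.14719248] 0.5255336579785244 0.09663954396480733
[[-9.22309060e-01  3.86452835e-01 -4.51872900e-04]
 [ 3.86453096e-01  9.22308286e-01 -1.19607233e-03]
 [-4.54594242e-05 -1.27777603e-03 -9.99999183e-01]]
start [0.49309694 0.03844238] [-4.39926978e-01 -3.98645414e-01  1.37923176e-04]
contact [0.4955526  0.01326184] [-4.51922957e-01 -4.20920638e-01  1.66931279e-04]
d angle -64.43 tool x ang 157.26602005018603
```

```bash
python3 -m handwheel '[{"jaw":0,"delta_pos":[-0.02,-0.02,0],"turn":0.02},{"jaw":0,"delta_pos":[-0.05,-0.045,0],"turn":0.05},{"jaw":0,"delta_pos":[-0.075,-0.068,0],"turn":0.08},{"jaw":0,"delta_pos":[-0.1,-0.09,0],"turn":0.11},{"jaw":0,"delta_pos":[-0.125,-0.113,0],"turn":0.14},{"jaw":0,"delta_pos":[-0.15,-0.136,0],"turn":0.17},{"jaw":0,"delta_pos":[-0.175,-0.159,0],"turn":0.2},{"jaw":0,"delta_pos":[-0.2,-0.181,0],"turn":0.23},{"jaw":0,"delta_pos":[-0.22,-0.2,0],"turn":0.23},{"jaw":0,"delta_pos":[-0.22,-0.2,0],"turn":0.23}]' 20
cat > to.py <<'E'
import sys,numpy as np
from workcell import get_obs
from scipy.spatial.transform import Rotation as R
o=get_obs();M=R.from_quat(o['ee_rot']).as_matrix()
a=np.deg2rad(5.57);ex=np.array([np.cos(a),np.sin(a)]);ey=np.array([-ex[1],ex[0]])
p=o['position'];print('clock',o['clock'],'pos',p,'rail',p[:2]@ex,p[:2]@ey,'xang',np.degrees(np.arctan2(M[1,0],M[0,0])),'F',o['ft_force'].round(2),'grip',o['grip_width'])
print('tilt z',M[:,2]); print('-ey in tool',(M.T@np.r_[-ey,0]).round(4),'ex in tool',(M.T@np.r_[ex,0]).round(4))
if len(sys.argv)>3:
    rx,ry,z=map(float,sys.argv[1:4]);print('delta',(M.T@(np.r_[rx*ex+ry*ey,z]-p)).round(4))
E
python3 to.py 0.4945 -0.0096 0.15
```

```text
clock: 0.93
position: [0.3699, 0.3016, 0.2313]
ee_rot: [0.534, 0.845, -0.0, 0.0]
ft_force: [1.0, -0.0, -0.3]
grip_width: 0.003
clock 0.9333 pos [0.36989631 0.30161759 0.23134929] rail 0.3974253378069922 0.26429065770733096 xang 115.4224939339261 F [ 0.99 -0.03 -0.28] grip 0.0027449575377855857
tilt z [ 4.92580671e-04 -1.08004020e-03 -9.99999295e-01]
-ey in tool [-0.9406 -0.3396  0.0011] ex in tool [-3.396e-01  9.406e-01  4.000e-04]
delta [-0.2905 -0.0017  0.0817]
```

```bash
python3 -m handwheel '[{"jaw":0,"delta_pos":[-0.03,0,0],"turn":0},{"jaw":0,"delta_pos":[-0.065,0,0],"turn":0},{"jaw":0,"delta_pos":[-0.1,0,0.01],"turn":0},{"jaw":0,"delta_pos":[-0.135,0,0.02],"turn":0},{"jaw":0,"delta_pos":[-0.17,0,0.03],"turn":0},{"jaw":0,"delta_pos":[-0.205,0,0.04],"turn":0},{"jaw":0,"delta_pos":[-0.24,0,0.06],"turn":0},{"jaw":0,"delta_pos":[-0.27,0,0.08],"turn":0},{"jaw":0,"delta_pos":[-0.29,-0.002,0.081],"turn":0},{"jaw":0,"delta_pos":[-0.29,-0.002,0.081],"turn":0}]'
python3 to.py 0.4945 -0.0096 0.012
python3 - <<'E'
from workcell import camera
import cv2
a=cv2.cvtColor(camera("side"),cv2.COLOR_RGB2BGR);b=cv2.cvtColor(camera("scene"),cv2.COLOR_RGB2BGR)
cv2.imwrite("pics/a1.png",cv2.vconcat([cv2.resize(a[100:380,200:500],None,fx=1,fy=1),]));cv2.imwrite("pics/c1.png",cv2.hconcat([a[100:380,140:480],b[50:330,150:450]]))
E
```

```text
clock: 1.77
position: [0.492, 0.0405, 0.149]
ee_rot: [0.533, 0.846, -0.002, -0.0]
ft_force: [-0.4, -0.5, 0.7]
grip_width: 0.0
clock 1.7667 pos [0.49203184 0.04046231 0.14900048] rail 0.4936359810116617 -0.007486231024832508 xang 115.54389381815737 F [-0.36 -0.46  0.72] grip 0.0004689021238005296
tilt z [-0.00185848 -0.00239223 -0.99999541]
-ey in tool [-0.9398 -0.3416  0.0022] ex in tool [-0.3416  0.9398 -0.0021]
delta [-0.0021  0.0005  0.137 ]
```

View pics/c1.png

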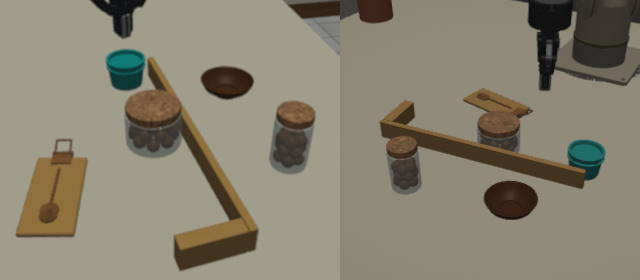

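The side picture (left crop) shows the fingertip above and behind the gap between jar and tubs, and nothing has moved. The gap is about 100 mm, so I'll descend into it.

```bash
python3 -m handwheel '[{"jaw":0,"delta_pos":[-0.002,0,0.02],"turn":0},{"jaw":0,"delta_pos":[-0.002,0,0.05],"turn":0},{"jaw":0,"delta_pos":[-0.002,0,0.08],"turn":0},{"jaw":0,"delta_pos":[-0.002,0,0.105],"turn":0},{"jaw":0,"delta_pos":[-0.002,0,0.125],"turn":0},{"jaw":0,"delta_pos":[-0.002,0,0.134],"turn":0},{"jaw":0,"delta_pos":[-0.002,0,0.135],"turn":0},{"jaw":0,"delta_pos":[-0.002,0,0.135],"turn":0}]'
python3 to.py 0.4945 -0.0096 0.012
python3 - <<'E'
from workcell import camera
import cv2
a=cv2.cvtColor(camera("side"),cv2.COLOR_RGB2BGR);b=cv2.cvtColor(camera("scene"),cv2.COLOR_RGB2BGR)
cv2.imwrite("pics/c2.png",cv2.hconcat([cv2.resize(a[130:280,220:380],None,fx=2.5,fy=2.5),cv2.resize(b[120:270,270:430],None,fx=2.5,fy=2.5)]))
E
```

```text
clock: 2.53
position: [0.4929, 0.0442, 0.0158]
ee_rot: [0.53, 0.848, 0.0, -0.0]
ft_force: [-0.2, -0.8, 0.9]
grip_width: 0.001
clock 2.5333 pos [0.49289745 0.04419738 0.01576565] rail 0.4948600465412102 -0.003852808190135502 xang 115.93250312429161 F [-0.23 -0.77  0.86] grip 0.0009188430417706884
tilt z [ 3.18398585e-05  2.88221269e-04 -9.99999958e-01]
-ey in tool [-9.375e-01 -3.480e-01 -3.000e-04] ex in tool [-3.480e-01  9.375e-01  1.000e-04]
delta [-0.0053 -0.0023  0.0038]
```

View pics/c2.png

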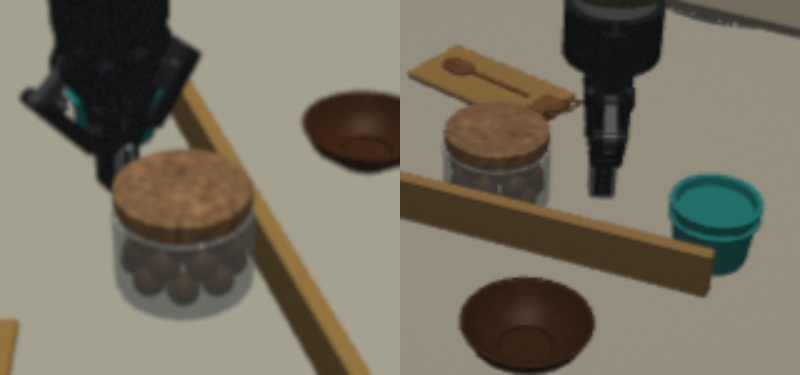

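```bash
python3 -m handwheel '[{"jaw":0,"delta_pos":[-0.008,-0.003,0.002],"turn":0},{"jaw":0,"delta_pos":[-0.016,-0.006,0.002],"turn":0},{"jaw":0,"delta_pos":[-0.0225,-0.009,0.002],"turn":0},{"jaw":0,"delta_pos":[-0.026,-0.009,0.002],"turn":0},{"jaw":0,"delta_pos":[-0.029,-0.009,0.002],"turn":0},{"jaw":0,"delta_pos":[-0.032,-0.009,0.002],"turn":0},{"jaw":0,"delta_pos":[-0.035,-0.009,0.002],"turn":0},{"jaw":0,"delta_pos":[-0.038,-0.009,0.002],"turn":0},{"jaw":0,"delta_pos":[-0.041,-0.009,0.002],"turn":0},{"jaw":0,"delta_pos":[-0.044,-0.009,0.002],"turn":0}]'
python3 to.py
python3 - <<'E'
from workcell import camera
import cv2
a=cv2.cvtColor(camera("side"),cv2.COLOR_RGB2BGR);b=cv2.cvtColor(camera("scene"),cv2.COLOR_RGB2BGR)
cv2.imwrite("pics/c3.png",cv2.hconcat([cv2.resize(a[130:280,220:380],None,fx=2.5,fy=2.5),cv2.resize(b[120:270,270:430],None,fx=2.5,fy=2.5)]))
E
```

```text
clock: 3.47
position: [0.5026, 0.0005, 0.0127]
ee_rot: [0.531, 0.848, -0.0, -0.001]
ft_force: [-1.6, 2.1, -0.8]
grip_width: -0.001
clock 3.4667 pos [5.02645193e-01 4.86964205e-04 1.27110272e-02] rail 0.5003191476841258 -0.0483029754842542 xang 115.91700728898577 F [-1.59  2.1  -0.76] grip -0.000906426428264643
tilt z [-2.76590713e-03  7.09220669e-04 -9.99995923e-01]
-ey in tool [-0.9376 -0.3477 -0.001 ] ex in tool [-0.3477  0.9376 -0.0027]
```

View pics/c3.png

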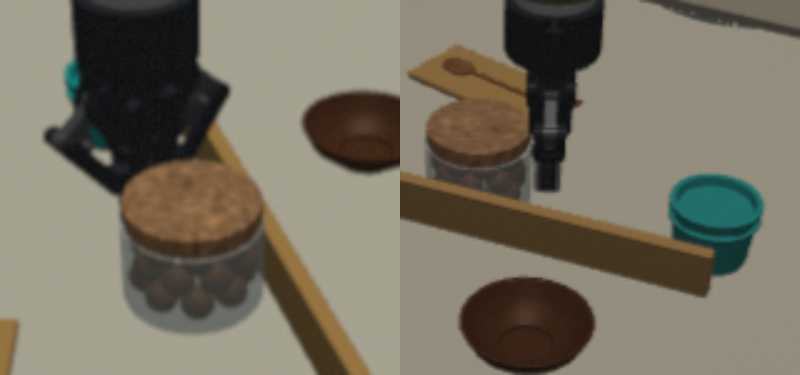

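Contact is made: the force is about 2.6 N, and the side picture shows the jar against the rail and upright. Next I'll push along the rail.

```bash
python3 -m handwheel '[{"jaw":0,"delta_pos":[-0.005,-0.0018,0],"turn":0},{"jaw":0,"delta_pos":[-0.011,-0.004,0],"turn":0},{"jaw":0,"delta_pos":[-0.018,-0.0066,0],"turn":0},{"jaw":0,"delta_pos":[-0.025,-0.0092,0],"turn":0},{"jaw":0,"delta_pos":[-0.032,-0.0118,0],"turn":0},{"jaw":0,"delta_pos":[-0.039,-0.0144,0],"turn":0},{"jaw":0,"delta_pos":[-0.046,-0.017,0],"turn":0},{"jaw":0,"delta_pos":[-0.053,-0.0196,0],"turn":0},{"jaw":0,"delta_pos":[-0.06,-0.0222,0],"turn":0},{"jaw":0,"delta_pos":[-0.065,-0.024,0],"turn":0}]'
python3 to.py
python3 - <<'E'
from workcell import camera
import cv2
a=cv2.cvtColor(camera("side"),cv2.COLOR_RGB2BGR);b=cv2.cvtColor(camera("scene"),cv2.COLOR_RGB2BGR)
cv2.imwrite("pics/c4.png",cv2.hconcat([cv2.resize(a[130:380,220:420],None,fx=2,fy=2),cv2.resize(b[80:280,180:430],None,fx=1.6,fy=2.5)]))
E
```

```text
clock: 4.4
position: [0.5102, -0.07, 0.0131]
ee_rot: [0.531, 0.847, -0.0, -0.0]
ft_force: [-5.1, 3.4, 2.4]
grip_width: 0.0
clock 4.4 pos [ 0.51016097 -0.06995374  0.01311812] rail 0.5009623343686386 -0.11914058211972162 xang 115.83847833266731 F [-5.07  3.39  2.38] grip 7.809491636229018e-05
tilt z [-8.75574071e-04  8.13442416e-05 -9.99999613e-01]
-ey in tool [-9.381e-01 -3.464e-01 -2.000e-04] ex in tool [-3.464e-01  9.381e-01 -9.000e-04]
```

View pics/c4.png

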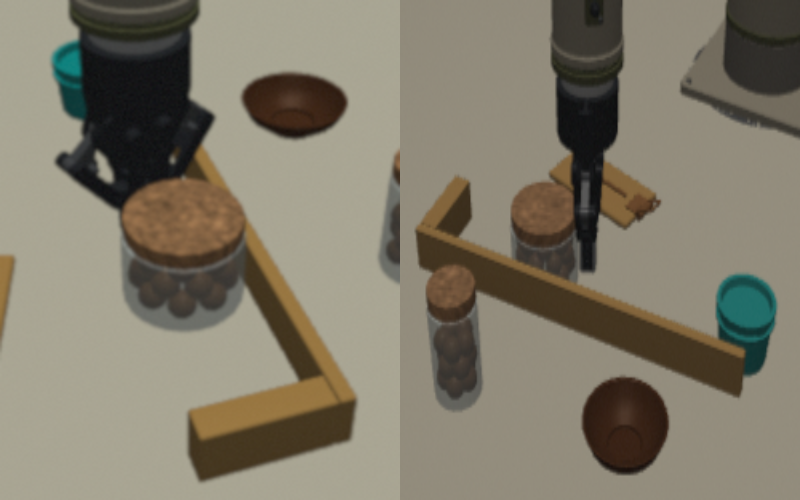

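The jar is sliding against the rail and still upright, and the tubs have not moved. I'll continue.

```bash
python3 -m handwheel '[{"jaw":0,"delta_pos":[-0.005,-0.0018,0],"turn":0},{"jaw":0,"delta_pos":[-0.011,-0.004,0],"turn":0},{"jaw":0,"delta_pos":[-0.018,-0.0066,0],"turn":0},{"jaw":0,"delta_pos":[-0.025,-0.0092,0],"turn":0},{"jaw":0,"delta_pos":[-0.032,-0.0118,0],"turn":0},{"jaw":0,"delta_pos":[-0.039,-0.0144,0],"turn":0},{"jaw":0,"delta_pos":[-0.046,-0.017,0],"turn":0},{"jaw":0,"delta_pos":[-0.053,-0.0196,0],"turn":0},{"jaw":0,"delta_pos":[-0.06,-0.0222,0],"turn":0},{"jaw":0,"delta_pos":[-0.065,-0.024,0],"turn":0}]'
python3 to.py
python3 - <<'E'
from workcell import camera
import cv2
a=cv2.cvtColor(camera("side"),cv2.COLOR_RGB2BGR);b=cv2.cvtColor(camera("scene"),cv2.COLOR_RGB2BGR)
cv2.imwrite("pics/c5.png",cv2.hconcat([cv2.resize(a[180:380,260:420],None,fx=2.5,fy=2.5),cv2.resize(b[80:280,180:340],None,fx=2.5,fy=2.5)]))
E
```

```text
clock: 5.33
position: [0.5172, -0.1389, 0.0132]
ee_rot: [0.531, 0.847, -0.0, -0.0]
ft_force: [-4.9, 3.9, 0.9]
grip_width: -0.003
clock 5.3333 pos [ 0.51723135 -0.13885938  0.01324189] rail 0.501311230908221 -0.188407138776775 xang 115.8512974722531 F [-4.94  3.9   0.94] grip -0.0030848885693532577
tilt z [-2.74473072e-04 -1.30799711e-05 -9.99999962e-01]
-ey in tool [-0.938  -0.3466 -0.    ] ex in tool [-3.466e-01  9.380e-01 -3.000e-04]
```

View pics/c5.png

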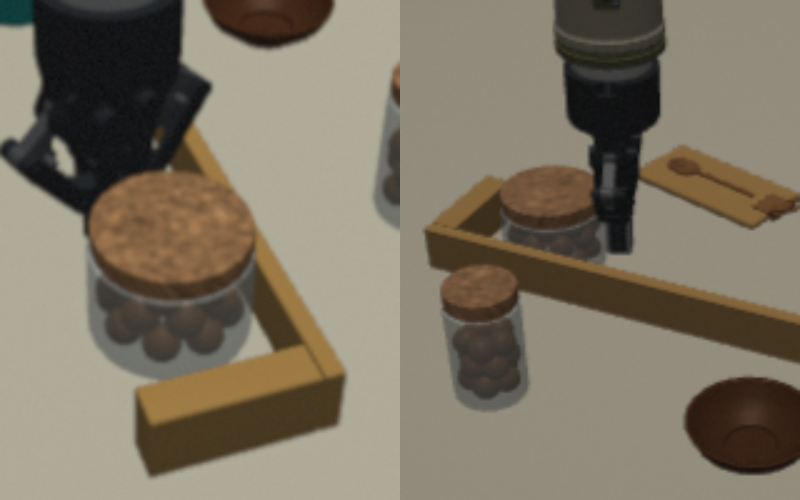

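Estimated remaining travel is about 27 mm, so I'll move slowly and watch the force.

```bash
python3 -m handwheel '[{"jaw":0,"delta_pos":[-0.003,-0.0011,0],"turn":0},{"jaw":0,"delta_pos":[-0.006,-0.0022,0],"turn":0},{"jaw":0,"delta_pos":[-0.009,-0.0033,0],"turn":0},{"jaw":0,"delta_pos":[-0.012,-0.0044,0],"turn":0},{"jaw":0,"delta_pos":[-0.015,-0.0055,0],"turn":0},{"jaw":0,"delta_pos":[-0.018,-0.0066,0],"turn":0},{"jaw":0,"delta_pos":[-0.02,-0.0074,0],"turn":0}]'
python3 to.py |head -1
python3 -m handwheel '[{"jaw":0,"delta_pos":[-0.001,-0.0004,0],"turn":0},{"jaw":0,"delta_pos":[-0.002,-0.0007,0],"turn":0}]';python3 to.py |head -1
```

```text
clock: 6.02
position: [0.5191, -0.1591, 0.0131]
ee_rot: [0.531, 0.848, -0.0, -0.0]
ft_force: [-4.4, 3.1, 1.0]
grip_width: -0.0
clock 6.0167 pos [ 0.51907387 -0.15911601  0.01305366] rail 0.5011789071628915 -0.20874695490051556 xang 115.89158678800842 F [-4.39  3.11  0.96] grip -0.00031475352443870863
clock: 6.18
position: [0.5194, -0.1611, 0.0132]
ee_rot: [0.531, 0.847, 0.0, -0.0]
ft_force: [-4.9, 3.5, 2.6]
grip_width: 0.002
clock 6.1833 pos [ 0.51939433 -0.16105425  0.01319678] rail 0.501309724484591 -0.21070714979192415 xang 115.8797447897094 F [-4.93  3.54  2.58] grip 0.0024423977488127295
```

```bash
python3 -m handwheel '[{"jaw":0,"delta_pos":[-0.001,-0.0004,0],"turn":0},{"jaw":0,"delta_pos":[-0.002,-0.0007,0],"turn":0}]'|grep ft_;python3 to.py |head -1
python3 - <<'E'
from workcell import camera
import cv2
a=cv2.cvtColor(camera("side"),cv2.COLOR_RGB2BGR);b=cv2.cvtColor(camera("scene"),cv2.COLOR_RGB2BGR)
cv2.imwrite("pics/c6.png",cv2.hconcat([cv2.resize(a[180:380,260:420],None,fx=2.5,fy=2.5),cv2.resize(b[80:280,180:340],None,fx=2.5,fy=2.5)]))
E
```

```text
ft_force: [-4.9, 3.2, 1.6]
clock 6.35 pos [ 0.51940252 -0.16292699  0.01308316] rail 0.5011361002106854 -0.21257184834731388 xang 115.89257868842438 F [-4.88  3.21  1.63] grip -0.00029198944682662966
```

View pics/c6.png

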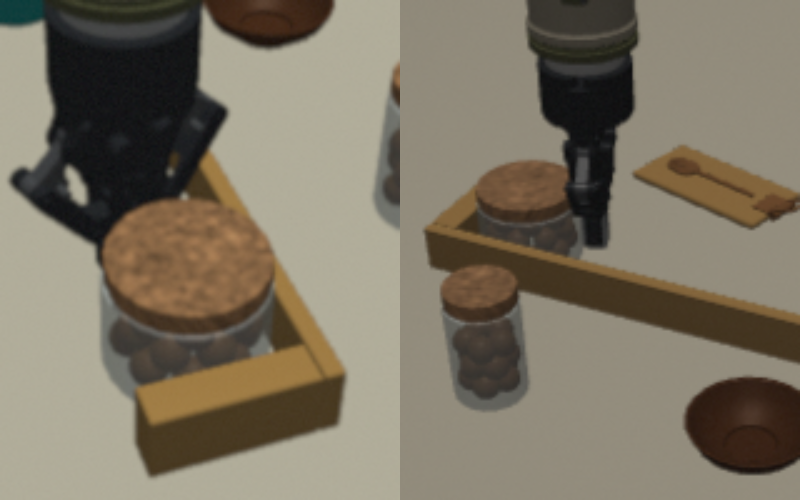

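Not at the block yet: a small gap shows in the side picture at about (270,340), and the force hasn't changed. I'll continue in 1 mm steps until it rises.

```bash
python3 -m handwheel '[{"jaw":0,"delta_pos":[-0.001,-0.0004,0],"turn":0},{"jaw":0,"delta_pos":[-0.002,-0.0007,0],"turn":0}]'|grep ft_;python3 to.py |head -1
python3 -m handwheel '[{"jaw":0,"delta_pos":[-0.001,-0.0004,0],"turn":0}]'|grep ft_;python3 to.py |head -1
```

```text
ft_force: [-3.6, 3.0, 0.7]
clock 6.6167 pos [ 0.51945559 -0.16494671  0.01299497] rail 0.5009928827265699 -0.21458717887408313 xang 115.89255328422033 F [-3.62  3.03  0.7 ] grip -0.0022488422056638297
ft_force: [-3.9, 9.2, 1.5]
clock 6.7 pos [ 0.51975047 -0.16579185  0.01304701] rail 0.5012043409398752 -0.21545694598542023 xang 115.89976266624289 F [-3.92  9.24  1.54] grip -0.003347038898213719
```

```bash
python3 -m handwheel '[{"jaw":0,"delta_pos":[-0.001,-0.0004,0],"turn":0}]'|grep ft_;python3 to.py |head -1
```

```text
ft_force: [-5.6, 12.1, 2.8]
clock 6.7833 pos [ 0.5199498  -0.16577163  0.01297629] rail 0.5014046925420474 -0.21545617200280617 xang 115.94593833386543 F [-5.59 12.08  2.81] grip -0.0017459682355110296
```

The along-rail force rose from 3 to 12 N and the TCP stopped at rail y = -0.2155 (predicted -0.215), so the jar has met the block. I'll back off along the face normal, then go up.

```bash
python3 -m handwheel '[{"jaw":0,"delta_pos":[0.002,0,0],"turn":0},{"jaw":0,"delta_pos":[0.005,0,0],"turn":0},{"jaw":0,"delta_pos":[0.012,0,0],"turn":0},{"jaw":0,"delta_pos":[0.025,0,0],"turn":0},{"jaw":0,"delta_pos":[0.04,0,0],"turn":0},{"jaw":0,"delta_pos":[0.05,0,-0.01],"turn":0},{"jaw":0,"delta_pos":[0.05,0,-0.04],"turn":0},{"jaw":0,"delta_pos":[0.05,0,-0.075],"turn":0},{"jaw":0,"delta_pos":[0.05,0,-0.11],"turn":0},{"jaw":0,"delta_pos":[0.05,0,-0.14],"turn":0}]'
python3 -m handwheel '[{"jaw":0,"delta_pos":[0.01,0,-0.03],"turn":0},{"jaw":0,"delta_pos":[0.02,0,-0.06],"turn":0},{"jaw":0,"delta_pos":[0.02,0,-0.08],"turn":0},{"jaw":0,"delta_pos":[0.02,0,-0.08],"turn":0}]'
python3 - <<'E'
from h import *
from workcell import camera
a=cv2.cvtColor(camera("side"),cv2.COLOR_RGB2BGR);b=cv2.cvtColor(camera("scene"),cv2.COLOR_RGB2BGR)
cv2.imwrite("pics/side7.png",a)
cv2.imwrite("pics/c7.png",cv2.hconcat([cv2.resize(a[180:380,260:420],None,fx=2.5,fy=2.5),cv2.resize(b[110:270,180:430],None,fx=1.6,fy=3.125)]))
# tubs moved?
for n,i in(('side',a),('scene',b)):
    for im in(cv2.imread(f'pics/{n}0.png'),i):
        h=cv2.cvtColor(im,cv2.COLOR_BGR2HSV).astype(int)
        t=((h[...,0]>80)&(h[...,0]<97)&(h[...,1]>120)&(h[...,2]>40)).astype(np.uint8);t[:130]=0;t[230:]=0
        k,l,s,c=cv2.connectedComponentsWithStats(t);j=1+s[1:,4].argmax();print(n,s[j],c[j])
E
```

```text
clock: 7.62
position: [0.4983, -0.1221, 0.1555]
ee_rot: [0.531, 0.847, 0.0, 0.001]
ft_force: [1.4, 0.6, -0.8]
grip_width: 0.001
clock: 7.95
position: [0.4914, -0.1038, 0.2376]
ee_rot: [0.53, 0.848, 0.002, 0.003]
ft_force: [1.2, 0.1, 0.3]
grip_width: 0.0
side [ 247  150   38   39 1204] [265.57807309 168.0755814 ]
side [ 246  150   39   39 1204] [265.58554817 168.05980066]
scene [378 190  37  39 989] [396.38119312 205.91102123]
scene [378 190  37  39 990] [396.38080808 205.92727273]
```

View pics/c7.png

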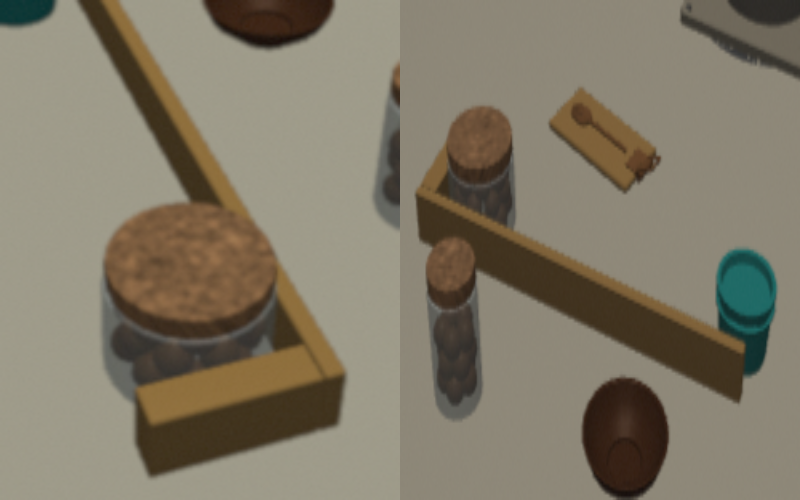

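Run:
```python
from h import *
im=cv2.imread('pics/side7.png');h=cv2.cvtColor(im,cv2.COLOR_BGR2HSV).astype(int)
H,S,V=h[...,0],h[...,1],h[...,2]
m=((H>=8)&(H<=16)&(S>90)&(V>85)).astype(np.uint8);z=np.zeros_like(m);z[255:315,295:375]=1;m&=z
k,l,s,c=cv2.connectedComponentsWithStats(m);j=1+s[1:,4].argmax();print(s[j])
p=max(cv2.findContours((l==j).astype(np.uint8),0,1)[0],key=len)[:,0]
J=onz('side',p,.07)[:,:2];a=np.deg2rad(5.57);ex=np.array([np.cos(a),np.sin(a)]);ey=np.array([-ex[1],ex[0]])
x=J@ex;y=J@ey;print(x.min(),x.max(),y.min(),y.max(),'centre',(x.min()+x.max())/2,(y.min()+y.max())/2)
t=np.linspace(0,6.28,100)
print(np.percentile(onz('side',[[345,255]],.04)[:,:2]@ex,50))
```

```text
[ 302  261   69   48 2557]
0.4745887779121803 0.5584125026952043 -0.30918930332805283 -0.22540739690285197 centre 0.5165006403036922 -0.2672983501154524
0.5613543685653195
```

```bash
python3 -c "
from workcell import hand_in
print(hand_in())"
```

```text
the job is handed in; nothing more can be done
None
```

I pushed the jar low along the rail with the side of the shut fingers until it met the end block. The fingers were turned about 20° so that they also pressed the jar lightly against the rail. I then backed the arm away, raised it clear and handed the job in after about 8 s.

- **Contact with the block:** the force along the rail rose from about 3 to 12 N and the tool stopped within 1 mm of where I predicted.
- **Final position:** with the arm clear, the side camera puts the lid centre within about 1 mm of the corner position, against a calibration that is good to about 2 mm. The jar is upright.
- **Tubs:** they moved by less than 0.1 px in both views.
- **Disagreement:** early on, the two cameras differed by about 8 mm on points I picked by eye for the jar lid and tubs. I put this down to the scene camera's low resolution, and relied on contact forces and the side camera from there.

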